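# Press a plug home with the locking bench forceps, then release them

### The arm

A 6-joint arm with a two-finger parallel gripper is mounted at the origin on the work surface; the furniture and walls round the work are solid. World frame = base frame: x ahead of the robot, y to its left, z up, the work surface at z = 0. Lengths are in mm, angles in rad, forces in N, time in s.
With the tool pointing down it reaches from about 350 to 975 mm from the base axis. Payload 7.1 kg.
Tool frame: the origin (TCP) lies at the very end of the fingers, on their centre line; the grasp point (between the pads) lies 19 mm behind it (ctrl.grip_point_offset is the distance from the TCP to the grasp point, in mm); x points along the fingers, y is the direction in which the jaws open and shut, and the axes are right-handed (so a half turn about x gives the same grasp; the last joint's range is limited). The gripper opens to 88 mm and grips with 3 to 60 N. Pads are 20 mm wide; open, the fingers measure 115 mm over their backs; the gripper's body (75 mm by 178 mm) begins 61 mm behind the grasp point.
Start: joints at [-1.322, 0.423, 1.63, -0, 1.089, -0.019], TCP at [165.4, -602.7, 222.675] pointing down, gripper open.
Joint ranges: [-3, 3], [-0.9, 2.11], [0.09, 2.58], [-1.31, 4.45], [0.11, 2.69], [-2.54, 2.54]. Speed limits (rad/s): [2.39, 2.39, 3.01, 3.14, 3.14, 3.14].

### API

Orientations are given as a rotation vector (axis times angle).
In Python, from workcell import ctrl, vision, workorder gives the robot as it stands.
- The arm moves only by the shell command python3 -m crank 'ROWS'. ROWS is JSON, a list of rows, each a list of 3 entries, a list of its own where there are three numbers: the shift along the tool's x, y, z in m, then the turn, a rotation vector about the tool's x, y, z in rad, then the finger opening in m, from 0 to 0.0878. In form: [[[dx, dy, dz], [wx, wy, wz], jaw], ...]. A call has exactly 8 rows; each row shifts and turns the commanded pose from where the row before left it, along the tool's axes as they then stand; what a row does not reach is not made up. A row lasts 1/12 s, in which the tool goes at most 41.7 mm and 7.16 degrees, less where a joint would pass 70% of its speed; a pose out of reach is approached as far as the arm can. A call with a gripper value outside its range is refused whole. The fingers move at their own pace and stop on an object; the grip force is fixed at half the most. Time passes only in rows, so rows that do not move let the fingers close, or fill a call up. It gives the time, the measured TCP pose, the force and the opening at its end, in the units of the state.
- ctrl.get_obs(): the state, without advancing time (a new reading comes with each control period).
- vision.get_image(name): name is "scene" or "side" or "wrist"; returns a dict with "img" (480x640x3 uint8, blue, green, red), "mtx" (3x3 intrinsics, pixels), "rvec" (rotation vector, rad) and "tvec" (3), from world to camera coordinates, as OpenCV has them; the wrist camera has in their place "hand_eye" (4x4, takes a point from camera to tool coordinates, whose origin is the TCP and whose axes are the tool frame's). Camera axes: x right, y down, z forward; pixel columns grow to the right and rows downward; lengths in mm; the calibration is good to about 2 mm. A picture is of the moment at which its call begins: read the wrist's pose just before it. There is no depth.
- workorder.close_job(): hands the job in, once; it reports no verdict.
The state is a dict: "t": time; "qpos": joint angles; "qvel": joint speeds; "joint_torque": joint torques, N m; "ee_pos": TCP position; "orientation": TCP orientation; "ft_force": force on the tool from outside, world axes, zero at the start; "moment": the same for the moment, N m; "width": finger opening in mm.
Only numpy, scipy, OpenCV 4.12 (cv2) and the standard library are available. Lean on these libraries where they do the work, as an engineer would, in place of code of your own. Each camera call takes 0.05 s, during which the arm holds its last target.

### The job

Press the moving handle of the bench forceps towards the fixed one until the wooden plug is fully home in the batten and the ratchet holds the jaws tight on it, without crushing the work, then let go and leave the forceps locked by themselves for two seconds. Then press the moving handle down sideways out of the ratchet, let it swing fully open, and leave the things lying round about where they are.

Things in the scene. Friction and masses are not known exactly. Their poses are not given: they have to be found in the camera images.
- forceps: Steel locking forceps (like a big haemostat) lying level on a fixed plywood base 100 x 215 x 12 mm. Origin: centre of the base's underside, below the pivot. In its frame the handles point to -y, the jaws with batten and plug to +y; the moving handle is on the -x side and closes towards +x. The batten's thickness is unknown to 11 mm, so how far the handle must go has to be felt.
- pivot (a point): Pivot (vertical axis) of the forceps, 75 mm above the bench at the moving handle's height; axes as forceps. The handle shanks are 11 mm wide, 8 mm thick.
- handle_paddle (a point): Centre of the round end paddle of the moving handle: disc 36 mm across, 10 mm thick, 75 mm above the bench with nothing within 50 mm below, on an arc 160 mm from the pivot. To close, push its rim sideways: 2 to 4 N against the opening spring, some 5 N more while the plug goes in, then about 1 N more per mm. 19 to 21 N surely seats and locks tight; above about 23 N the work is crushed.
- ratchet (a point): Middle of the toothed underside of the fixed ratchet bar, which lies across the handles 118 to 132 mm from the pivot, top 97 mm above the bench. Teeth come every 6.4 mm of paddle travel. To release, press the paddle straight down 6 to 9 mm (about 1 N per mm plus friction, stop at 10 mm) and keep it down while it swings back; let up early it catches on an earlier tooth.
- fixed_paddle (a point): Centre of the same paddle on the fixed handle, 68.5 mm above the bench, 160 mm from the pivot; rigid, 0.22 rad to the +x side of the base's -y line. A finger pressing on the moving paddle may have to travel back with it as it opens, since friction can hold it.
- lever (a joint): Closing angle of the moving handle about the pivot, rad: 0 fully open (paddle 0.52 rad to the -x side of the base's -y line), grows as it closes, stop at 0.45 (paddle then 0.07 rad on the -x side).
- jaw_tip: Round brass tip, 12 mm across, in the moving jaw, which presses on the end of a 14 mm wooden plug that stands 5 mm proud of the batten and slides in at 13 N until flush. The tip is sprung back into the jaw by 1 mm for each 7 N; pressing the plug with 17 N or more when locked shows that it is home and tight, more than 54 N crushes the work.
- clock_motor_1: Black clock movement, 56 x 56 x 33 mm, bystander; origin at its underside.
- clock_motor_2: Black clock movement, 56 x 56 x 33 mm, bystander; origin at its underside.
- bun_moss_4: Ball of green moss, 39 x 38 x 24 mm, bystander; origin at its underside.
- masking_tape: Roll of masking tape, 104 mm across, 24 mm high, lying flat, bystander; origin at its underside.

How it is judged (in metres and radians):
On the way:
1. the forceps stay locked by themselves with the plug pressed home (the jaw bears on it with more than 16 N, above the 13 N at which it slides in), the robot not touching them (contact force between jaw_tip and anything else above 16 N and contact force between each of the arm, the fingers and forceps below 0.2 N), for 1.5 s.
At the end, for the whole second after the job is handed in: The moving handle is released from the ratchet, back fully open (lever angle below 0.05 rad) and at rest; the plug stays home (value of joint lever below 0.05 rad and velocity of joint lever between -0.05 and 0.05 rad/s); the robot touches nothing.
It fails at once if the work is crushed: the jaw tip presses with more than 54 N (contact force between jaw_tip and anything else above 54 N).
It fails at once if the forceps are pushed or pressed with more than 40 N (contact force between the fingers and forceps above 40 N).
It fails at once if a bystander is moved by more than 20 mm (distance of any of clock_motor_1, clock_motor_2, bun_moss_4, masking_tape from where it was at the start of the episode above 0.02 m).
It also fails if it takes over 64 s, if anything falls off the work surface, if the arm or the gripper's body presses on something with over 40 N, if the wrist force passes 120 N, or if a joint passes its speed limit or range.

## Working session

There is one attempt and no reset: what is moved stays moved. The work goes in short steps, Python scripts to look and compute and a shell command to move; the robot and the scene stay as the last step left them, time stands still between calls to the robot, and variables do not carry over. Pictures are saved under pics/ and viewed, and the job is handed in when it is done.

```bash
ls; mkdir -p pics; python3 - <<'E'
from workcell import ctrl, vision
import cv2
o=ctrl.get_obs();print(o)
for n in("scene","side","wrist"):
    d=vision.get_image(n);cv2.imwrite(f"pics/{n}0.png",d["img"]);print(n,{k:v for k,v in d.items() if k!="img"})
E
```

```text
pics
{'t': 0.0, 'qpos': array([-1.32201517e+00,  4.23829242e-01,  1.63064595e+00, -1.89926575e-05,
        1.08861043e+00, -1.90258799e-02]), 'qvel': array([-0.00202487,  0.00102438,  0.00082231, -0.00055715,  0.0021044 ,
        0.00016796]), 'joint_torque': array([ 2.07743124e-04, -5.44622684e+01, -2.73663300e+01,  6.42692554e-02,
        2.26763694e-02, -1.10664089e-04]), 'ee_pos': array([ 165.25815714, -602.200894  ,  221.92624975]), 'orientation': array([ 2.07876582,  0.28161918, -2.07915986]), 'ft_force': array([ 0.49284147,  0.34708252, -0.13483827]), 'moment': array([ 0.01769901, -0.01655562,  0.03560082]), 'width': 88.162926302846}
scene {'mtx': array([[565.46236022,   0.        , 329.29414274],
       [  0.        , 565.46236022, 236.69923398],
       [  0.        ,   0.        ,   1.        ]]), 'rvec': array([ 1.88269201, -1.1159654 ,  0.61519844]), 'tvec': array([-316.30597116,  299.51324046,  812.08882924])}
side {'mtx': array([[470.30744156,   0.        , 318.97703011],
       [  0.        , 470.30744156, 236.70901736],
       [  0.        ,   0.        ,   1.        ]]), 'rvec': array([ 0.70831725, -2.30906309,  1.4418144 ]), 'tvec': array([398.35581707, 231.16488157, 832.60940422])}
wrist {'mtx': array([[392.45974233,   0.        , 322.96914732],
       [  0.        , 392.45974233, 242.51089792],
       [  0.        ,   0.        ,   1.        ]]), 'hand_eye': array([[ 2.66799251e-04, -2.88091840e-01,  9.57602747e-01,
        -1.63061218e+02],
       [ 9.99997801e-01,  2.06869929e-03,  3.43750811e-04,
         1.77995046e-01],
       [-2.08002393e-03,  9.57600549e-01,  2.88091759e-01,
        -7.80832529e+01],
       [ 0.00000000e+00,  0.00000000e+00,  0.00000000e+00,
         1.00000000e+00]])}
```

View pics/scene0.png

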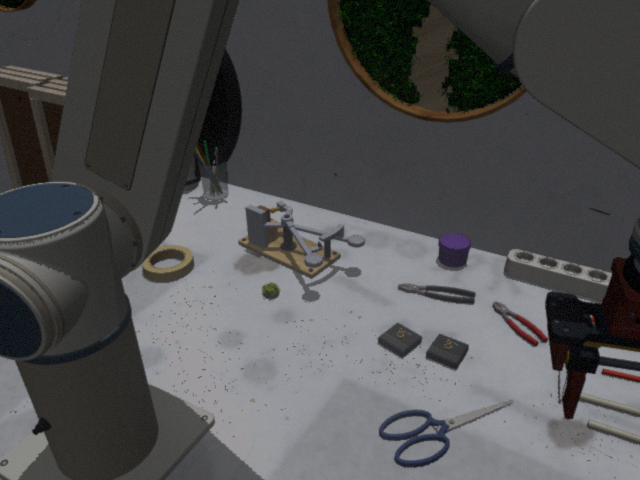

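View pics/side0.png

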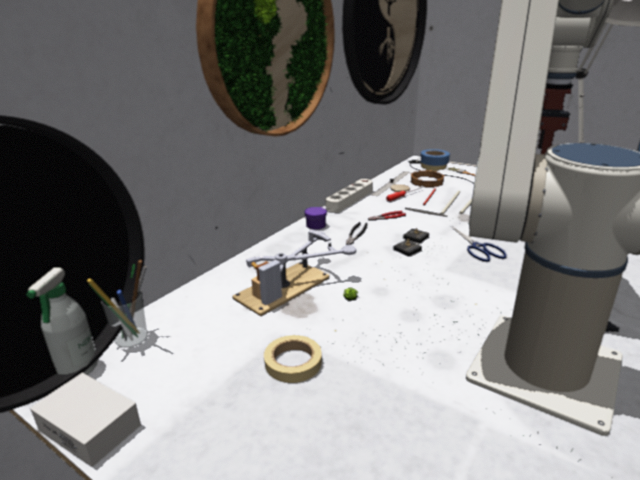

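View pics/wrist0.png

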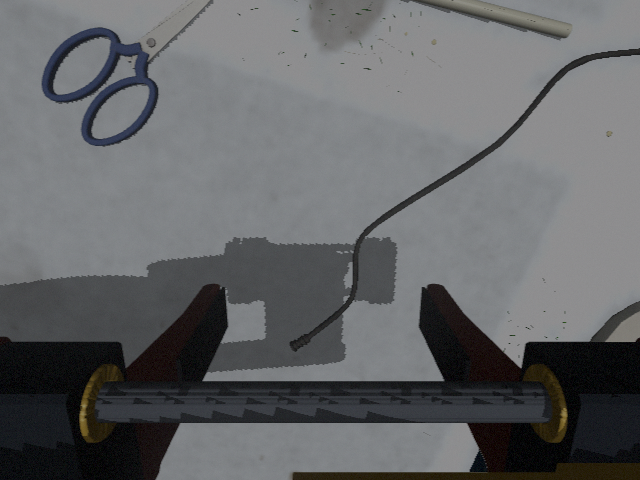

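```bash
python3 - <<'E'
import cv2
a=cv2.imread("pics/scene0.png")[180:320,210:410];cv2.imwrite("pics/s0c.png",cv2.resize(a,None,fx=4,fy=4,interpolation=cv2.INTER_CUBIC))
a=cv2.imread("pics/side0.png")[220:320,220:370];cv2.imwrite("pics/d0c.png",cv2.resize(a,None,fx=5,fy=5,interpolation=cv2.INTER_CUBIC))
E
```

```text
(no output)
```

View pics/s0c.png

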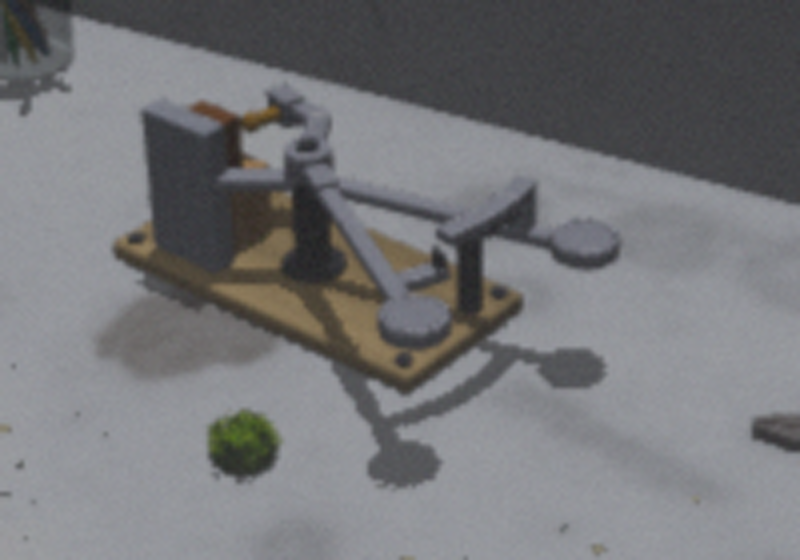

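View pics/d0c.png

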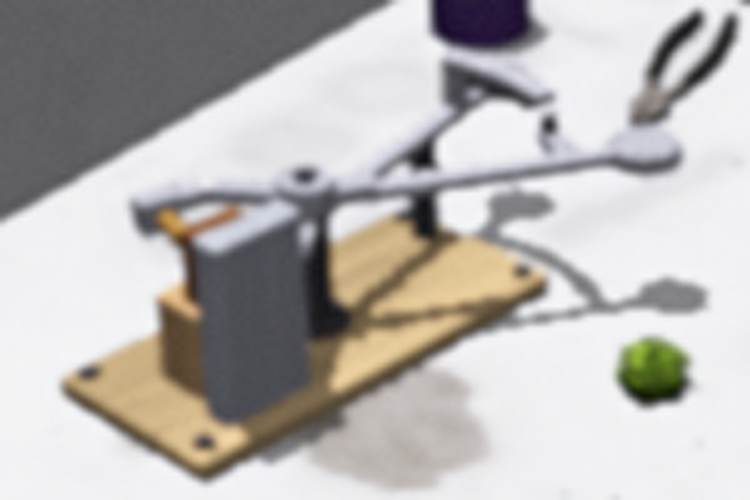

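```bash
cat > h.py <<'E'
import numpy as np, cv2
from workcell import ctrl, vision
from scipy.spatial.transform import Rotation as R
def proj(d,P):
    return cv2.projectPoints(np.float64(P).reshape(-1,3),d["rvec"],d["tvec"],d["mtx"],None)[0].reshape(-1,2)
def tf(p,P):
    P=np.float64(P);c,s=np.cos(p[2]),np.sin(p[2])
    return np.c_[p[0]+c*P[:,0]-s*P[:,1],p[1]+s*P[:,0]+c*P[:,1],P[:,2]]
E
python3 - <<'E'
from h import *
from scipy.optimize import least_squares
S=vision.get_image("scene");D=vision.get_image("side")
PS=[[-50,107.5,12],[-50,-107.5,12],[50,-107.5,12],[0,0,80],[-79.5,-138.9,80],[34.9,-156.1,73.5]]
US=np.array([[115,243],[405,380],[520,298],[308,148],[415,316],[586,240]])/4+[210,180]
PD=[[-50,107.5,12],[50,107.5,12],[-50,-107.5,12],[0,0,80],[-79.5,-138.9,80]]
UD=np.array([[205,464],[65,381],[545,280],[303,178],[645,145]])/5+[220,220]
f=lambda p:np.r_[(proj(S,tf(p,PS))-US).ravel(),(proj(D,tf(p,PD))-UD).ravel()]
r=least_squares(f,[650,150,0]);print(r.x);print(f(r.x).reshape(-1,2).round(1))
p=r.x
for n,q in dict(mov=PS[4],fix=PS[5],piv=[0,0,75],closed=[-160*np.sin(.07),-160*np.cos(.07),75],ratch=[-125*np.sin(.07),-125*np.cos(.07),95],moss=None).items():
    if q: print(n,tf(p,[q])[0].round(1))
def ground(d,u,z):
    Rm=cv2.Rodrigues(d["rvec"])[0];c=-Rm.T@d["tvec"].ravel();v=Rm.T@np.linalg.inv(d["mtx"])@np.r_[u,1];return c+v*(z-c[2])/v[2]
print("moss",ground(S,[270.5,291],12),"tape",ground(S,[168,262],12),"cm",ground(S,[400,340],16),ground(S,[447,350],16))
E
```

```text
[ 5.52601407e+02  4.66511002e+01 -1.62387281e-01]
[[-1.9 -0.3]
 [-0.1 -0.2]
 [ 0.9 -1.2]
 [-0.5  2.8]
 [-0.7 -0.3]
 [-0.8 -0.7]
 [-0.5 -1.2]
 [-1.6 -2.3]
 [ 1.5 -2.8]
 [ 0.7  1.4]
 [ 0.  -2. ]]
mov [451.7 -77.6  80. ]
fix [ 561.8 -113.    73.5]
piv [552.6  46.7  75. ]
closed [ 515.8 -109.    75. ]
ratch [523.8 -75.   95. ]
moss [401.73171038  -9.11234239  12.        ] tape [382.6976141  236.71957535  12.        ] cm [ 387.94809629 -286.46028475   16.        ] [ 402.77300477 -365.55638796   16.        ]
```

```bash
python3 - <<'E'
from h import *
o=ctrl.get_obs();M=R.from_rotvec(o["orientation"]).as_matrix();print(M.round(3))
p=[552.6,46.7,-.162]
for a in (.52,.3,.07):
    print(a,tf(p,[[-160*np.sin(a),-160*np.cos(a),75]])[0].round(1),"pushdir deg",np.degrees(-a-.162+0).round(1))
E
```

```text
[[-0.     0.265 -0.964]
 [ 0.001 -0.964 -0.265]
 [-1.    -0.001 -0.   ]]
0.52 [451.7 -77.5  75. ] pushdir deg -39.1
0.3 [481.3 -96.5  75. ] pushdir deg -26.5
0.07 [ 515.8 -109.    75. ] pushdir deg -13.3
```

```bash
python3 -m crank '[[[0,-0.02,-0.016],[-0.06,0,0],0.0],[[0,-0.0298,-0.0238],[0,0,0],0.0],[[0,-0.0298,-0.0238],[0,0,0],0.0],[[0,-0.0298,-0.0238],[0,0,0],0.0],[[0,-0.0298,-0.0238],[0,0,0],0.0],[[0,-0.0298,-0.0238],[0,0,0],0.0],[[0,-0.0298,-0.0238],[0,0,0],0.0],[[0,-0.0298,-0.0238],[0,0,0],0.0]]'
```

```text
t: 0.92
ee_pos: [266.2, -326.4, 222.7]
orientation: [2.044, 0.337, -2.044]
ft_force: [0.4, 0.9, 0.6]
width: 38.0
```

```bash
python3 -m crank '[[[0,-0.0298,-0.0238],[0,0,0],0.0],[[0,-0.0298,-0.0238],[0,0,0],0.0],[[0,-0.0298,-0.0238],[0,0,0],0.0],[[0,-0.0298,-0.0238],[0,0,0],0.0],[[0,-0.0298,-0.0238],[0,0,0],0.0],[[0,-0.0298,-0.0238],[0,0,0],0.0],[[0,-0.0298,-0.0238],[0,0,0],0.0],[[0,0,0],[-0.12,0,0],0.0]]'
```

```text
t: 1.58
ee_pos: [358.3, -71.9, 223.0]
orientation: [1.975, 0.45, -1.972]
ft_force: [-1.3, -1.0, 0.4]
width: 0.7
```

```bash
python3 -m crank '[[[0,0,0],[-0.12,0,0],0.0],[[0,0,0],[-0.12,0,0],0.0],[[0,0,0],[-0.12,0,0],0.0],[[0,0,0],[-0.12,0,0],0.0],[[0,0,0],[-0.12,0,0],0.0],[[0,0,0],[-0.12,0,0],0.0],[[0,0,0],[-0.12,0,0],0.0],[[0,0,0],[-0.12,0,0],0.0]]'
```

```text
t: 2.25
ee_pos: [356.7, -76.9, 222.8]
orientation: [1.324, 1.131, -1.324]
ft_force: [-0.0, -0.0, 0.1]
width: 0.6
```

```bash
python3 -m crank '[[[0,0,0],[-0.12,0,0],0.0],[[0,0,0],[-0.12,0,0],0.0],[[0,0,0],[-0.12,0,0],0.0],[[0,0,0],[-0.12,0,0],0.0],[[0,0,0],[-0.12,0,0],0.0],[[0,0,0],[-0.12,0,0],0.0],[[0,0,0],[-0.12,0,0],0.0],[[0,0,0],[-0.12,0,0],0.0]]'
```

```text
t: 2.92
ee_pos: [356.6, -76.9, 222.7]
orientation: [0.6, 1.486, -0.6]
ft_force: [-0.1, -0.1, -0.4]
width: 0.6
```

```bash
python3 - <<'E'
from h import *
o=ctrl.get_obs();d=vision.get_image("wrist");cv2.imwrite("pics/w1.png",d["img"])
np.savez("w1.npz",pos=o["ee_pos"],ori=o["orientation"],mtx=d["mtx"],he=d["hand_eye"])
print(R.from_rotvec(o["orientation"]).as_matrix().round(3),o["qpos"])
E
```

```text
[[ 0.     0.695  0.719]
 [-0.     0.719 -0.695]
 [-1.     0.     0.   ]] [-2.45006488e-01  2.34017438e-02  2.16214196e+00  1.96870861e-05
  9.55919402e-01 -1.04800347e+00]
```

View pics/w1.png

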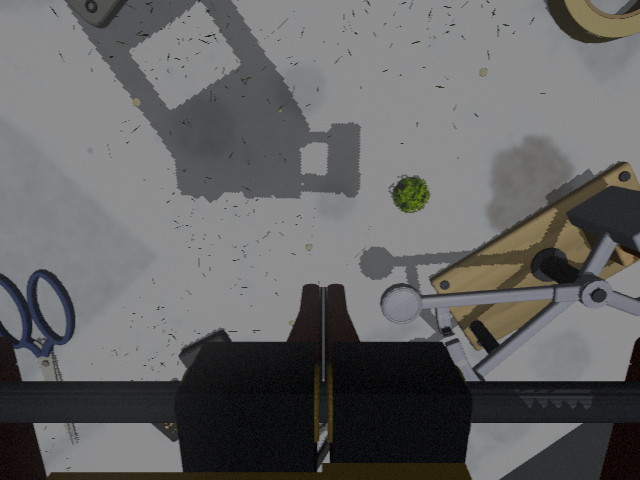

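```bash
cat >> h.py <<'E'
def wray(f,u,z):
    Rm=R.from_rotvec(f["ori"]).as_matrix();H=f["he"]
    c=f["pos"]+Rm@H[:3,3];v=Rm@H[:3,:3]@np.linalg.inv(f["mtx"])@np.r_[u,1];return c+v*(z-c[2])/v[2]
E
python3 - <<'E'
from h import *
f=np.load("w1.npz")
for n,u,z in [("pad",(402,302),80),("pivot",(597,291),80),("pivot85",(597,291),85),("corner",(433,278),12),("corner2",(625,163),12),("moss",(411,194),12)]:
    print(n,wray(f,u,z).round(1))
print(tf([552.6,46.7,-.162],[[-50,-107.5,12],[-50,107.5,12]]))
E
```

```text
pad [449.7 -74.1  80. ]
pivot [556.1  51.2  80. ]
pivot85 [551.9  50.   85. ]
corner [484.8 -45.3  12. ]
corner2 [519.7 157.8  12. ]
moss [403.1  -5.7  12. ]
[[485.91573968 -51.32785026  12.        ]
 [520.59359305 160.85708438  12.        ]]
```

```bash
python3 -m crank '[[[0,0,0],[-0.08,0,0],0.0],[[0,0.03,0.013],[0,0,0],0.0],[[0,0.0307,0.0136],[0,0,0],0.0],[[0.03,0,0],[0,0,0],0.0],[[0.03,0,0],[0,0,0],0.0],[[0.03,0,0],[0,0,0],0.0],[[0.0,0,0],[0,0,0],0.0],[[0,0,0],[0,0,0],0.0]]' && python3 - <<'E'
from h import *
o=ctrl.get_obs();d=vision.get_image("wrist");cv2.imwrite("pics/w2.png",d["img"])
np.savez("w2.npz",pos=o["ee_pos"],ori=o["orientation"],mtx=d["mtx"],he=d["hand_eye"])
E
```

```text
t: 3.63
ee_pos: [414.8, -47.1, 132.0]
orientation: [0.544, 1.505, -0.545]
ft_force: [0.6, 0.2, 0.9]
width: 0.1
```

View pics/w2.png

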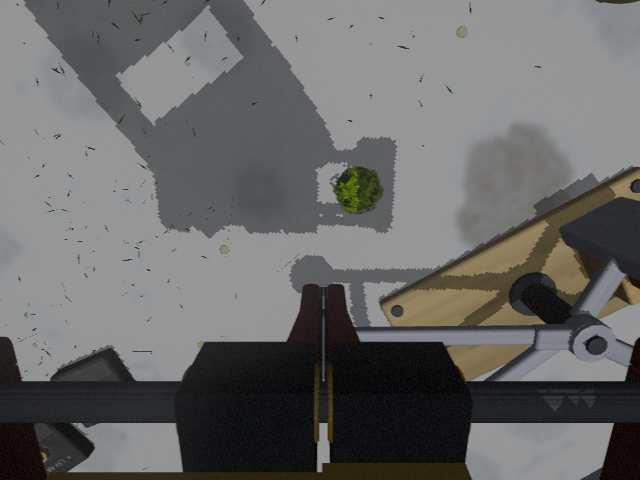

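```bash
python3 -m crank '[[[0.024,0,0],[0,0,0],0.0],[[0.024,0,0],[0,0,0],0.0],[[0.024,0,0],[0,0,0],0.0],[[0,0,0.004],[0,0,0],0.0],[[0,0,0.004],[0,0,0],0.0],[[0,0,0.004],[0,0,0],0.0],[[0,0,0],[0,0,0],0.0],[[0,0,0],[0,0,0],0.0]]' && python3 - <<'E'
from h import *
print(ctrl.get_obs()["ft_force"])
a=vision.get_image("scene")["img"][180:320,210:410];cv2.imwrite("pics/s1.png",cv2.resize(a,None,fx=4,fy=4,interpolation=cv2.INTER_CUBIC))
a=vision.get_image("side")["img"][200:320,220:400];cv2.imwrite("pics/d1.png",cv2.resize(a,None,fx=4,fy=4,interpolation=cv2.INTER_CUBIC))
E
```

```text
t: 4.35
ee_pos: [426.7, -55.4, 62.3]
orientation: [0.544, 1.498, -0.543]
ft_force: [-0.5, 0.7, 0.2]
width: 0.4
[-0.51155826  0.74350861  0.17104886]
```

View pics/d1.png

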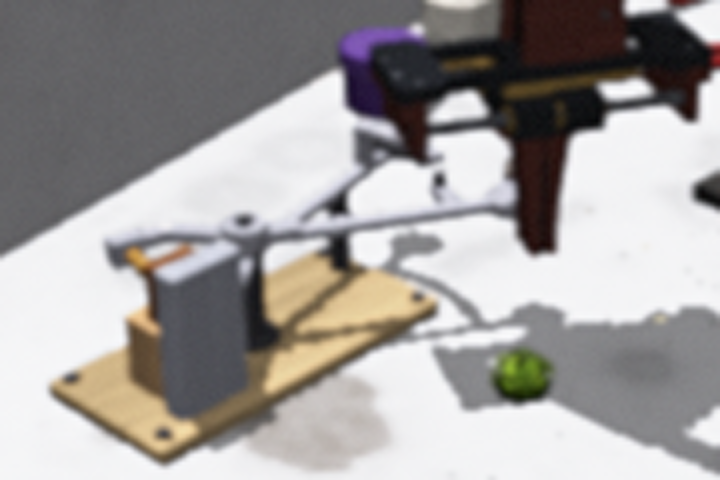

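View pics/s1.png

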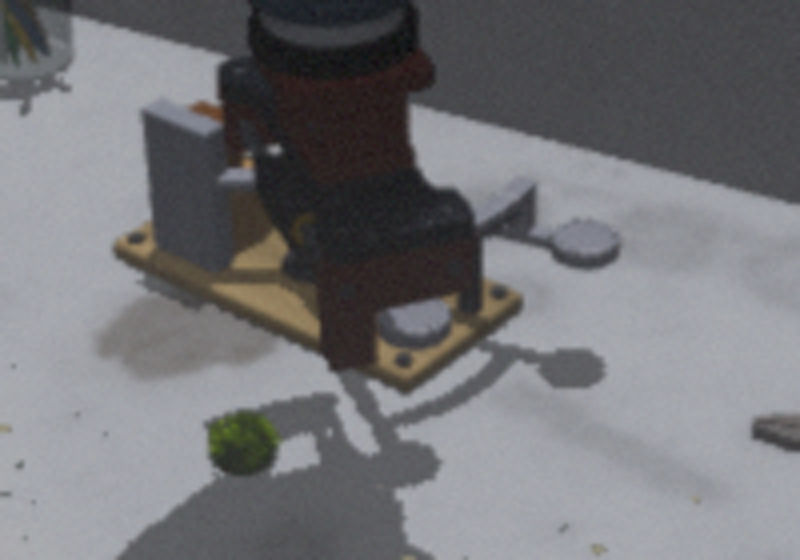

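```bash
python3 -m crank '[[[0,0,0.002],[0,0,0],0.0],[[0,-0.0003,0.002],[-0.0125,0,0],0.0],[[0,-0.0003,0.002],[-0.0125,0,0],0.0],[[0,-0.0003,0.002],[-0.0125,0,0],0.0],[[0,-0.0003,0.002],[-0.0125,0,0],0.0],[[0,-0.0003,0.002],[-0.0125,0,0],0.0],[[0,-0.0003,0.002],[-0.0125,0,0],0.0],[[0,0,0],[0,0,0],0.0]]'
```

```text
t: 5.12
ee_pos: [435.0, -65.3, 60.5]
orientation: [0.484, 1.517, -0.484]
ft_force: [-2.9, 0.2, 1.1]
width: 0.5
```

```bash
python3 -m crank '[[[0,-0.0003,0.002],[-0.0125,0,0],0.0],[[0,-0.0003,0.002],[-0.0125,0,0],0.0],[[0,-0.0003,0.002],[-0.0125,0,0],0.0],[[0,-0.0003,0.002],[-0.0125,0,0],0.0],[[0,0,0],[0,0,0],0.0],[[0,0,0],[0,0,0],0.0],[[0,0,0],[0,0,0],0.0],[[0,0,0],[0,0,0],0.0]]'
```

```text
t: 5.78
ee_pos: [440.9, -70.8, 60.7]
orientation: [0.445, 1.524, -0.446]
ft_force: [-4.1, -3.6, -0.1]
width: 0.4
```

```bash
python3 - <<'E'
from h import *
o=ctrl.get_obs();Rm=R.from_rotvec(o["orientation"]).as_matrix();print(o["ft_force"],Rm.T@o["ft_force"],o["moment"],Rm.T@o["moment"])
a=vision.get_image("scene")["img"][180:320,210:410];cv2.imwrite("pics/s2.png",cv2.resize(a,None,fx=4,fy=4,interpolation=cv2.INTER_CUBIC))
cv2.imwrite("pics/w3.png",vision.get_image("wrist")["img"])
print(ctrl.get_obs()["ft_force"])
E
```

```text
[-4.10313304 -3.55466147 -0.05073559] [ 0.05188004 -5.20502603 -1.5423701 ] [-0.53416706  0.59932711 -0.07042484] [ 0.07025239  0.21725067 -0.77288669]
[-4.6694649  -3.82658397  0.15759023]
```

View pics/w3.png

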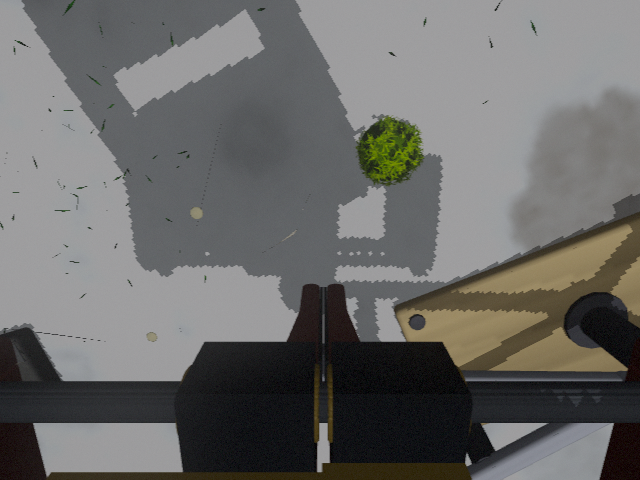

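View pics/s2.png

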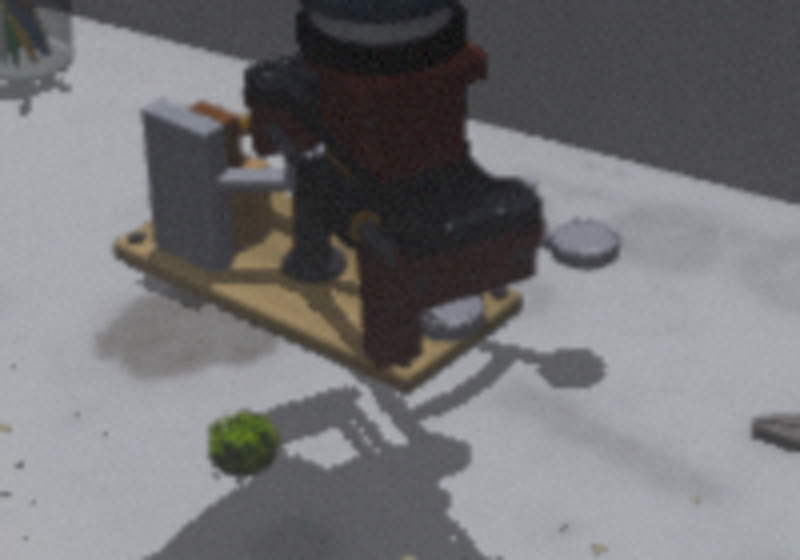

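```bash
python3 - <<'E'
from h import *
o=ctrl.get_obs();Rm=R.from_rotvec(o["orientation"]).as_matrix();P=o["ee_pos"]
S=vision.get_image("scene");D=vision.get_image("side")
for n,off in dict(tip=[0,0,0],a=[-18,0,0],ayp=[-20,13,0],ayn=[-20,-13,0],zc=[-18,0,10],pad=[-18,0,28]).items():
    q=P+Rm@np.array(off);print(n,q.round(1),((proj(S,q)-[210,180])*4).round(),((proj(D,q)-[220,200])*4).round())
img=D["img"][200:320,220:400];cv2.imwrite("pics/d3.png",cv2.resize(img,None,fx=4,fy=4,interpolation=cv2.INTER_CUBIC))
E
```

```text
tip [440.9 -70.8  60.7] [[389. 356.]] [[526. 227.]]
a [440.9 -70.8  78.7] [[388. 325.]] [[526. 199.]]
ayp [447.9 -59.8  80.7] [[376. 308.]] [[506. 200.]]
ayn [433.9 -81.7  80.7] [[401. 335.]] [[546. 192.]]
zc [449.3 -76.1  78.7] [[407. 319.]] [[518. 192.]]
pad [464.5 -85.8  78.7] [[441. 309.]] [[505. 179.]]
```

View pics/d3.png

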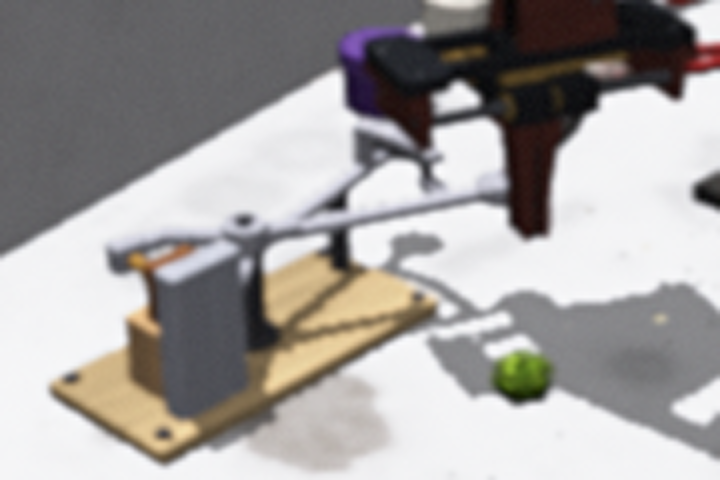

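```bash
python3 -m crank '[[[0,-0.0005,0],[0,0,0],0.0],[[0,-0.0005,0],[0,0,0],0.0],[[0,-0.0005,0],[0,0,0],0.0],[[0,0,0],[0,0,0],0.0],[[0,0,0],[0,0,0],0.0],[[0,0,0],[0,0,0],0.0],[[0,0,0],[0,0,0],0.0],[[0,0,0],[0,0,0],0.0]]'; python3 - <<'E'
from h import *
o=ctrl.get_obs();Rm=R.from_rotvec(o["orientation"]).as_matrix();print(Rm.T@o["ft_force"],Rm.T@o["moment"])
E
```

```text
t: 6.65
ee_pos: [440.6, -71.8, 60.8]
orientation: [0.446, 1.524, -0.445]
ft_force: [0.2, 1.0, -0.3]
width: 0.3
[ 0.31819703  0.95208273 -0.33506861] [ 0.00533457 -0.05969157  0.1185146 ]
```

```bash
python3 -m crank '[[[0,-0.0003,0.002],[-0.0125,0,0],0.0],[[0,-0.0003,0.002],[-0.0125,0,0],0.0],[[0,-0.0003,0.002],[-0.0125,0,0],0.0],[[0,-0.0003,0.002],[-0.0125,0,0],0.0],[[0,-0.0003,0.002],[-0.0125,0,0],0.0],[[0,0,0],[0,0,0],0.0],[[0,0,0],[0,0,0],0.0],[[0,0,0],[0,0,0],0.0]]'; cat > f.py <<'E'
from h import *
o=ctrl.get_obs();Rm=R.from_rotvec(o["orientation"]).as_matrix();print("tool F",(Rm.T@o["ft_force"]).round(2),"M",(Rm.T@o["moment"]).round(3))
v=o["ee_pos"]-[552.5,48.5,0];print("rad",np.hypot(*v[:2]),"zdir",np.degrees(np.arctan2(Rm[1,2],Rm[0,2])),"polar",np.degrees(np.arctan2(v[1],v[0])))
E
python3 f.py
```

```text
t: 7.32
ee_pos: [447.8, -78.3, 60.6]
orientation: [0.397, 1.534, -0.397]
ft_force: [-3.5, 1.7, -0.1]
width: 0.7
tool F [ 0.12 -0.22 -3.92] M [0.062 0.422 0.102]
rad 164.46187734680439 zdir -29.01752500408093 polar -129.55072156935154
```

```bash
python3 -m crank '[[[0,-0.0003,0.002],[-0.0125,0,0],0.0],[[0,-0.0003,0.002],[-0.0125,0,0],0.0],[[0,-0.0003,0.002],[-0.0125,0,0],0.0],[[0,-0.0003,0.002],[-0.0125,0,0],0.0],[[0,0,0],[0,0,0],0.0],[[0,0,0],[0,0,0],0.0],[[0,0,0],[0,0,0],0.0],[[0,0,0],[0,0,0],0.0]]'; 
python3 f.py
```

```text
t: 7.98
ee_pos: [452.8, -82.5, 60.3]
orientation: [0.358, 1.544, -0.358]
ft_force: [-4.7, 4.8, 0.5]
width: 0.5
tool F [-0.48  2.24 -6.28] M [-0.015  1.035  0.324]
rad 164.6486716726487 zdir -26.11975167316009 polar -127.25944923555471
```

```bash
python3 -m crank '[[[0,-0.0002,0.001],[-0.00625,0,0],0.0],[[0,-0.0002,0.001],[-0.00625,0,0],0.0],[[0,-0.0002,0.001],[-0.00625,0,0],0.0],[[0,-0.0002,0.001],[-0.00625,0,0],0.0],[[0,0,0],[0,0,0],0.0],[[0,0,0],[0,0,0],0.0],[[0,0,0],[0,0,0],0.0],[[0,0,0],[0,0,0],0.0]]'; 
python3 f.py
```

```text
t: 8.65
ee_pos: [456.0, -85.0, 60.3]
orientation: [0.338, 1.548, -0.338]
ft_force: [-4.8, 4.4, 0.4]
width: 0.3
tool F [-0.4   2.   -6.22] M [-0.053  1.073  0.372]
rad 164.69506540562602 zdir -24.688308450080086 polar -125.8673801669568
```

```bash
python3 -m crank '[[[0,-0.0001,0.001],[-0.00625,0,0],0.0],[[0,-0.0001,0.001],[-0.00625,0,0],0.0],[[0,-0.0001,0.001],[-0.00625,0,0],0.0],[[0,-0.0001,0.001],[-0.00625,0,0],0.0],[[0,0,0],[0,0,0],0.0],[[0,0,0],[0,0,0],0.0],[[0,0,0],[0,0,0],0.0],[[0,0,0],[0,0,0],0.0]]'; 
python3 f.py
```

```text
t: 9.32
ee_pos: [458.8, -87.0, 60.1]
orientation: [0.319, 1.552, -0.318]
ft_force: [-6.8, 3.5, 0.5]
width: 0.4
tool F [-0.51  0.57 -7.65] M [0.045 1.199 0.148]
rad 164.7081847118817 zdir -23.254285499208386 polar -124.6707710190247
```

```bash
python3 -m crank '[[[0,-0.0001,0.001],[-0.00625,0,0],0.0],[[0,-0.0001,0.001],[-0.00625,0,0],0.0],[[0,-0.0001,0.001],[-0.00625,0,0],0.0],[[0,-0.0001,0.001],[-0.00625,0,0],0.0],[[0,0,0],[0,0,0],0.0],[[0,0,0],[0,0,0],0.0],[[0,0,0],[0,0,0],0.0],[[0,0,0],[0,0,0],0.0]]'; 
python3 f.py
```

```text
t: 9.98
ee_pos: [462.1, -89.1, 60.0]
orientation: [0.299, 1.555, -0.299]
ft_force: [-8.2, 1.6, 0.9]
width: 0.4
tool F [-0.9 -1.6 -8.2] M [ 0.019  1.221 -0.196]
rad 164.60516902348937 zdir -21.814443214726193 polar -123.31217252168705
```

```bash
python3 -m crank '[[[0,-0.0001,0.001],[-0.00625,0,0],0.0],[[0,-0.0001,0.001],[-0.00625,0,0],0.0],[[0,-0.0001,0.001],[-0.00625,0,0],0.0],[[0,-0.0001,0.001],[-0.00625,0,0],0.0],[[0,0,0],[0,0,0],0.0],[[0,0,0],[0,0,0],0.0],[[0,0,0],[0,0,0],0.0],[[0,0,0],[0,0,0],0.0]]'; 
python3 f.py
```

```text
t: 10.65
ee_pos: [464.8, -90.8, 59.8]
orientation: [0.279, 1.56, -0.28]
ft_force: [-9.4, 0.7, 1.1]
width: 0.8
tool F [-1.04 -2.65 -9.1 ] M [ 0.021  1.471 -0.363]
rad 164.66083776035197 zdir -20.384414072649072 polar -122.19398467483416
```

```bash
python3 -m crank '[[[0,-0.0003,0.001],[-0.00625,0,0],0.0],[[0,-0.0003,0.001],[-0.00625,0,0],0.0],[[0,-0.0003,0.001],[-0.00625,0,0],0.0],[[0,-0.0003,0.001],[-0.00625,0,0],0.0],[[0,0,0],[0,0,0],0.0],[[0,0,0],[0,0,0],0.0],[[0,0,0],[0,0,0],0.0],[[0,0,0],[0,0,0],0.0]]'; 
python3 f.py
```

```text
t: 11.32
ee_pos: [467.7, -92.8, 59.7]
orientation: [0.26, 1.563, -0.26]
ft_force: [-10.5, 3.4, 0.8]
width: 0.5
tool F [ -0.74  -0.18 -11.06] M [-0.012  1.724  0.097]
rad 164.82330583141245 zdir -18.955415596597923 polar -120.96913040715184
```

```bash
python3 -m crank '[[[0,-0.0002,0.001],[-0.00625,0,0],0.0],[[0,-0.0002,0.001],[-0.00625,0,0],0.0],[[0,-0.0002,0.001],[-0.00625,0,0],0.0],[[0,0,0],[0,0,0],0.0],[[0,0,0],[0,0,0],0.0],[[0,0,0],[0,0,0],0.0],[[0,0,0],[0,0,0],0.0],[[0,0,0],[0,0,0],0.0]]'; 
python3 f.py
```

```text
t: 11.98
ee_pos: [469.6, -94.1, 59.5]
orientation: [0.246, 1.567, -0.245]
ft_force: [-12.1, 4.7, 1.8]
width: 0.4
tool F [ -1.68   0.78 -12.97] M [-0.031  2.073  0.301]
rad 164.91973381816211 zdir -17.882073498169365 polar -120.18325796310293
```

```bash
python3 -m crank '[[[0,-0.0002,0.001],[-0.00625,0,0],0.0],[[0,-0.0002,0.001],[-0.00625,0,0],0.0],[[0,-0.0002,0.001],[-0.00625,0,0],0.0],[[0,0,0],[0,0,0],0.0],[[0,0,0],[0,0,0],0.0],[[0,0,0],[0,0,0],0.0],[[0,0,0],[0,0,0],0.0],[[0,0,0],[0,0,0],0.0]]'; 
python3 f.py
```

```text
t: 12.65
ee_pos: [471.6, -95.3, 59.3]
orientation: [0.231, 1.57, -0.23]
ft_force: [-11.7, 6.5, 1.8]
width: 0.6
tool F [ -1.61   2.87 -13.12] M [-0.029  2.223  0.489]
rad 164.95974318026973 zdir -16.80232687177655 polar -119.36662047584403
```

```bash
python3 -m crank '[[[0,-0.0001,0.001],[-0.00625,0,0],0.0],[[0,-0.0001,0.001],[-0.00625,0,0],0.0],[[0,0,0],[0,0,0],0.0],[[0,0,0],[0,0,0],0.0],[[0,0,0],[0,0,0],0.0],[[0,0,0],[0,0,0],0.0],[[0,0,0],[0,0,0],0.0],[[0,0,0],[0,0,0],0.0]]'; 
python3 f.py
```

```text
t: 13.32
ee_pos: [472.8, -96.0, 59.1]
orientation: [0.222, 1.572, -0.22]
ft_force: [-14.1, 6.9, 2.8]
width: 0.7
tool F [ -2.64   2.73 -15.45] M [-0.035  2.461  0.39 ]
rad 164.99247401735687 zdir -16.092046344600078 polar -118.87960668449453
```

```bash
python3 -m crank '[[[0,0.0001,0.001],[-0.00625,0,0],0.0],[[0,0.0001,0.001],[-0.00625,0,0],0.0],[[0,0,0],[0,0,0],0.0],[[0,0,0],[0,0,0],0.0],[[0,0,0],[0,0,0],0.0],[[0,0,0],[0,0,0],0.0],[[0,0,0],[0,0,0],0.0],[[0,0,0],[0,0,0],0.0]]'; 
python3 f.py
```

```text
t: 13.98
ee_pos: [473.9, -96.5, 58.9]
orientation: [0.212, 1.574, -0.21]
ft_force: [-17.8, 3.6, 2.4]
width: 0.4
tool F [ -2.13  -1.23 -18.11] M [ 0.031  2.68  -0.063]
rad 164.94098574432363 zdir -15.368603094766282 polar -118.44922849409852
```

```bash
python3 -m crank '[[[0,0.0,0.001],[-0.006,0,0],0.0],[[0,0.0,0.0005],[-0.003,0,0],0.0],[[0,0,0],[0,0,0],0.0],[[0,0,0],[0,0,0],0.0],[[0,0,0],[0,0,0],0.0],[[0,0,0],[0,0,0],0.0],[[0,0,0],[0,0,0],0.0],[[0,0,0],[0,0,0],0.0]]'; 
python3 f.py
```

```text
t: 14.65
ee_pos: [474.7, -96.9, 58.8]
orientation: [0.205, 1.576, -0.203]
ft_force: [-18.8, 2.8, 2.7]
width: 0.6
tool F [ -2.37  -2.06 -18.93] M [ 0.065  2.85  -0.291]
rad 164.92418842450516 zdir -14.849831478603283 polar -118.13889501706224
```

```bash
python3 -m crank '[[[0,-0.0002,0.001],[-0.006,0,0],0.0],[[0,0.0,0.0],[0,0,0],0.0],[[0,0,0],[0,0,0],0.0],[[0,0,0],[0,0,0],0.0],[[0,0,0],[0,0,0],0.0],[[0,0,0],[0,0,0],0.0],[[0,0,0],[0,0,0],0.0],[[0,0,0],[0,0,0],0.0]]'; 
python3 f.py
```

```text
t: 15.32
ee_pos: [475.4, -97.3, 58.7]
orientation: [0.2, 1.577, -0.198]
ft_force: [-18.3, 3.7, 2.4]
width: 0.8
tool F [ -2.14  -1.04 -18.66] M [ 0.     2.97  -0.281]
rad 164.94163831394854 zdir -14.505832414475448 polar -117.8503255603433
```

```bash
python3 -m crank '[[[0,-0.0001,0.0006],[-0.003,0,0],0.0],[[0,0.0,0.0],[0,0,0],0.0],[[0,0,0],[0,0,0],0.0],[[0,0,0],[0,0,0],0.0],[[0,0,0],[0,0,0],0.0],[[0,0,0],[0,0,0],0.0],[[0,0,0],[0,0,0],0.0],[[0,0,0],[0,0,0],0.0]]'; 
python3 f.py; python3 - <<'E'
from h import *
for i in range(4):
    vision.get_image("side");o=ctrl.get_obs();print(np.hypot(*o["ft_force"][:2]))
E
```

```text
t: 15.98
ee_pos: [475.7, -97.5, 58.6]
orientation: [0.198, 1.578, -0.196]
ft_force: [-19.0, 2.3, 1.7]
width: 0.5
tool F [ -1.37  -2.45 -19.03] M [ 0.03   3.086 -0.287]
rad 164.96959325608202 zdir -14.334217610059882 polar -117.74525110017885
19.135698198663995
18.986931407309353
20.030840196161325
19.054305169950737
```

```bash
python3 -m crank '[[[0,-0.0003,0.0009],[-0.005,0,0],0.0],[[0,0.0,0.0],[0,0,0],0.0],[[0,0,0],[0,0,0],0.0],[[0,0,0],[0,0,0],0.0],[[0,0,0],[0,0,0],0.0],[[0,0,0],[0,0,0],0.0],[[0,0,0],[0,0,0],0.0],[[0,0,0],[0,0,0],0.0]]'; 
python3 f.py; python3 - <<'E'
from h import *
for i in range(4):
    vision.get_image("side");o=ctrl.get_obs();print(np.hypot(*o["ft_force"][:2]))
E
```

```text
t: 16.85
ee_pos: [476.4, -97.9, 58.6]
orientation: [0.194, 1.579, -0.192]
ft_force: [-19.1, 4.0, 2.1]
width: 0.3
tool F [ -1.81  -0.78 -19.56] M [-0.057  3.089 -0.112]
rad 164.9943116697161 zdir -14.050214785259023 polar -117.47953879273979
19.09103161950761
19.286606012882554
19.166098748070592
19.864580830187535
```

```bash
python3 -m crank '[[[0,-0.0002,0.0009],[-0.005,0,0],0.0],[[0,0.0,0.0],[0,0,0],0.0],[[0,0,0],[0,0,0],0.0],[[0,0,0],[0,0,0],0.0],[[0,0,0],[0,0,0],0.0],[[0,0,0],[0,0,0],0.0],[[0,0,0],[0,0,0],0.0],[[0,0,0],[0,0,0],0.0]]'; 
python3 f.py; python3 - <<'E'
from h import *
for i in range(4):
    vision.get_image("side");o=ctrl.get_obs();print(np.hypot(*o["ft_force"][:2]))
E
```

```text
t: 17.72
ee_pos: [477.0, -98.3, 58.5]
orientation: [0.19, 1.579, -0.188]
ft_force: [-19.1, 4.5, 2.0]
width: 0.4
tool F [ -1.65  -0.16 -19.61] M [ 0.012  3.183 -0.112]
rad 165.02951489440306 zdir -13.759885018896199 polar -117.21934622547217
20.08989001871244
20.149040600498694
19.2209517693435
20.373686358463168
```

```bash
python3 -m crank '[[[0,0,-0.001],[0,0,0],0.0],[[0,0,-0.001],[0,0,0],0.0],[[0,0,-0.001],[0,0,0],0.0],[[0,0,-0.001],[0,0,0],0.0],[[0,0,-0.001],[0,0,0],0.0],[[0,0,-0.001],[0,0,0],0.0],[[0,0,0],[0,0,0],0.0],[[0,0,0],[0,0,0],0.0]]'; 
python3 f.py; 
```

```text
t: 18.58
ee_pos: [473.4, -96.8, 59.1]
orientation: [0.19, 1.575, -0.188]
ft_force: [-14.1, 6.8, 2.9]
width: 0.5
tool F [ -2.75   3.28 -15.31] M [0.039 2.497 0.608]
rad 165.40803837320993 zdir -13.772133053855708 polar -118.5792804207377
```

```bash
python3 -m crank '[[[0,0,-0.004],[0,0,0],0.0],[[0,0,-0.006],[0,0,0],0.0],[[0,0,-0.006],[0,0,0],0.0],[[0,0,-0.006],[0,0,0],0.0],[[0,0,-0.003],[0,0,0],0.0],[[0,0,0],[0,0,0],0.0],[[0,0,0],[0,0,0],0.0],[[0,0,0],[0,0,0],0.0]]'; 
python3 f.py; python3 - <<'E'
from h import *
a=vision.get_image("scene")["img"][180:320,210:410];cv2.imwrite("pics/s4.png",cv2.resize(a,None,fx=4,fy=4,interpolation=cv2.INTER_CUBIC))
img=vision.get_image("side")["img"][200:320,220:400];cv2.imwrite("pics/d4.png",cv2.resize(img,None,fx=4,fy=4,interpolation=cv2.INTER_CUBIC))
E
```

```text
t: 19.25
ee_pos: [455.9, -92.7, 60.9]
orientation: [0.189, 1.561, -0.189]
ft_force: [0.9, -0.3, 0.0]
width: 0.7
tool F [-0.01 -0.12  0.95] M [ 0.005 -0.145  0.064]
rad 171.06023247257147 zdir -13.796103414167051 polar -124.37787440617568
```

View pics/s4.png

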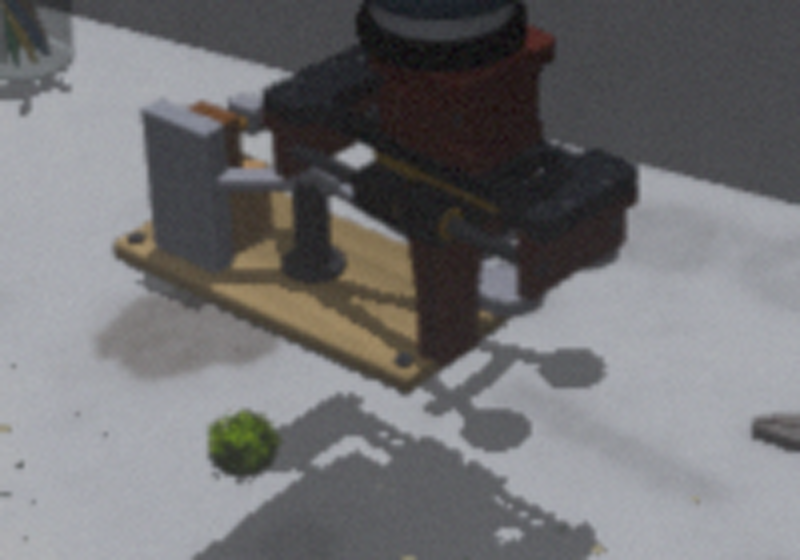

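View pics/d4.png

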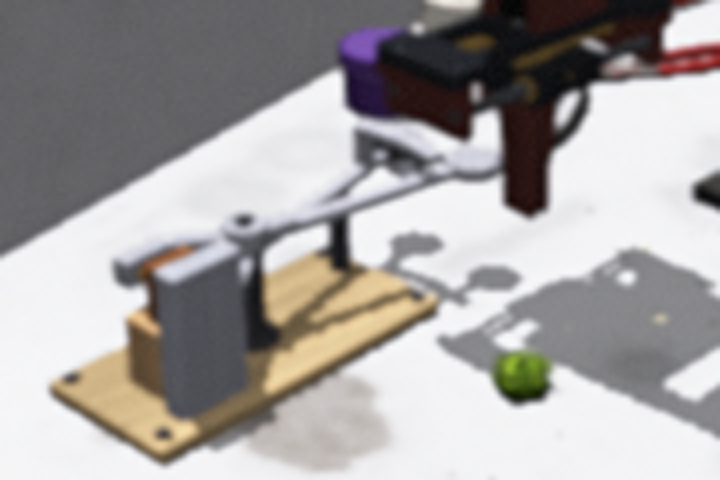

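```bash
python3 -m crank '[[[-0.02,0,0],[0,0,0],0.0],[[-0.03,0,0],[0,0,0],0.0],[[-0.03,0,0],[0,0,0],0.0],[[-0.02,0,0],[0,0,0],0.0],[[0,0,0],[0,0,0],0.0],[[0,0,0],[0,0,0],0.0],[[0,0,0],[0,0,0],0.0],[[0,0,0],[0,0,0],0.0]]'; 
python3 - <<'E'
from h import *
o=ctrl.get_obs();print(o["ft_force"]);W=vision.get_image("wrist");cv2.imwrite("pics/w5.png",W["img"])
np.savez("w5.npz",pos=o["ee_pos"],ori=o["orientation"],mtx=W["mtx"],he=W["hand_eye"])
S=vision.get_image("scene");D=vision.get_image("side")
a=S["img"][180:320,210:410];cv2.imwrite("pics/s5.png",cv2.resize(a,None,fx=4,fy=4,interpolation=cv2.INTER_CUBIC))
img=D["img"][200:320,220:400];cv2.imwrite("pics/d5.png",cv2.resize(img,None,fx=4,fy=4,interpolation=cv2.INTER_CUBIC))
E
```

```text
t: 20.02
ee_pos: [454.4, -92.3, 159.4]
orientation: [0.189, 1.565, -0.189]
ft_force: [-0.1, -0.2, -0.4]
width: 0.4
[-0.06169064 -0.17849725 -0.44034876]
```

View pics/s5.png

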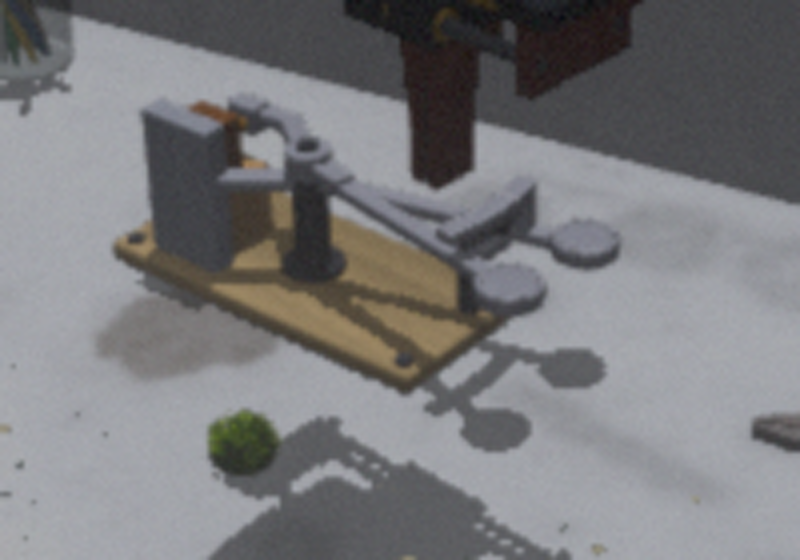

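View pics/d5.png

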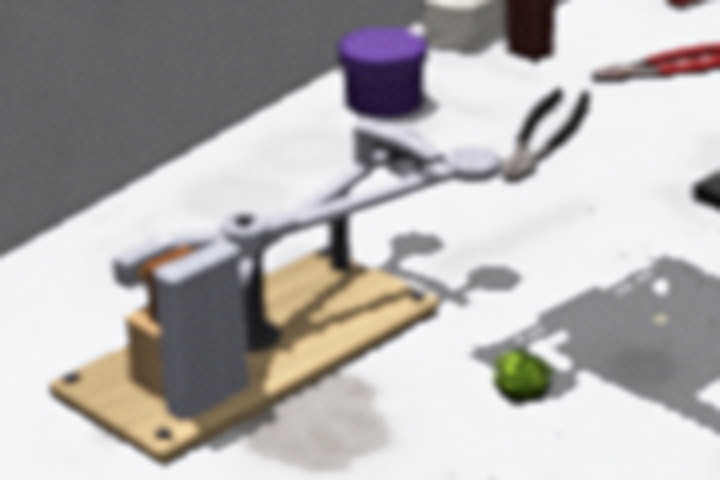

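View pics/w5.png

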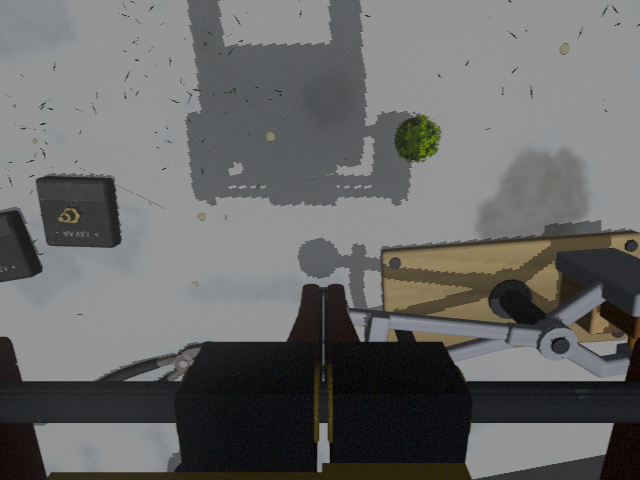

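```bash
python3 - <<'E'
from h import *
from scipy.optimize import least_squares
S=vision.get_image("scene");D=vision.get_image("side")
us=np.array([508,283])/4+[210,180];ud=np.array([475,160])/4+[220,200]
f=lambda q:np.r_[proj(S,[q[0],q[1],80])[0]-us,proj(D,[q[0],q[1],80])[0]-ud]
r=least_squares(f,[500,-100]);print(r.x,r.fun)
us=np.array([415,316])/4+[210,180];ud=np.array([645,145])/5+[220,220]
r0=least_squares(f,[450,-75]);print(r0.x,r0.fun)
print(ctrl.get_obs()["t"])
d=r.x-r0.x;print("chord",np.hypot(*d),"angle",2*np.arcsin(np.hypot(*d)/320))
E
```

```text
[ 496.56773733 -103.6511078 ] [-0.61977321  0.16604136 -0.04888812 -1.76740397]
[451.33978031 -77.59583137] [-0.73825563 -0.18333733  0.16796368 -1.96405946]
20.2667
chord 52.19622137291234 angle 0.3276905743020639
```

```bash
python3 -m crank '[[[0,0,0.014],[0.06,0,0],0.0],[[0,0.0025,0.014],[0.06,0,0],0.0],[[0,0.003,0.0145],[0,0,0],0.0],[[0.02,0,0],[0,0,0],0.0],[[0.02,0,0],[0,0,0],0.0],[[0.014,0,0],[0,0,0],0.0],[[0,0,0],[0,0,0],0.0],[[0,0,0],[0,0,0],0.0]]'; 
python3 -m crank '[[[0,0,0],[0,0,0],0.0],[[0,0,0],[0,0,0],0.0],[[0,0,0],[0,0,0],0.0],[[0,0,0],[0,0,0],0.0],[[0,0,0],[0,0,0],0.0],[[0,0,0],[0,0,0],0.0],[[0,0,0],[0,0,0],0.0],[[0,0,0],[0,0,0],0.0]]'; 
python3 f.py
python3 - <<'E'
from h import *
S=vision.get_image("scene");D=vision.get_image("side")
a=S["img"][180:320,210:410];cv2.imwrite("pics/s6.png",cv2.resize(a,None,fx=4,fy=4,interpolation=cv2.INTER_CUBIC))
img=D["img"][200:320,220:400];cv2.imwrite("pics/d6.png",cv2.resize(img,None,fx=4,fy=4,interpolation=cv2.INTER_CUBIC))
E
```

```text
t: 20.93
ee_pos: [497.0, -99.7, 106.0]
orientation: [0.283, 1.554, -0.283]
ft_force: [0.2, -0.2, 0.5]
width: 0.5
t: 21.6
ee_pos: [497.6, -99.9, 106.8]
orientation: [0.283, 1.552, -0.283]
ft_force: [-0.6, -0.2, 0.5]
width: 0.3
tool F [-0.54 -0.41 -0.48] M [-0.006 -0.112  0.062]
rad 158.21657320442338 zdir -20.673214893834384 polar -110.29041197576956
```

View pics/s6.png

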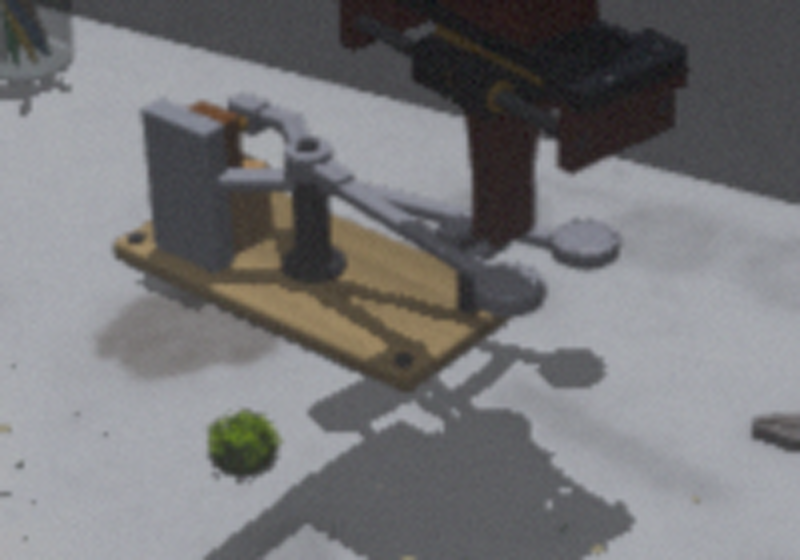

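View pics/d6.png

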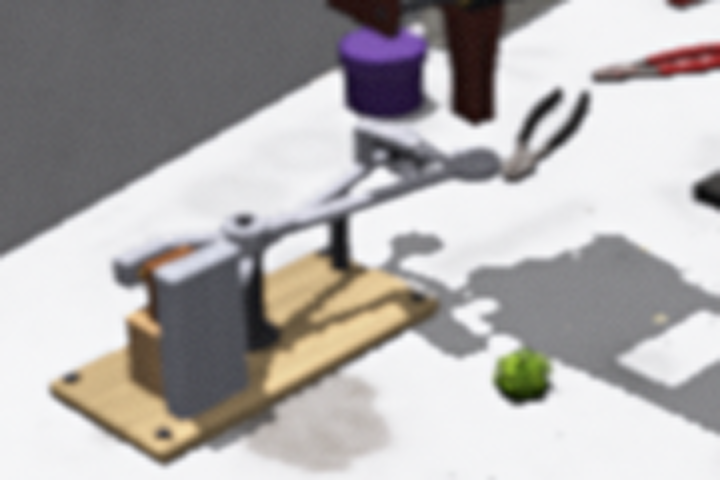

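```bash
python3 -m crank '[[[0.008,-0.003,0],[0,0,0],0.0],[[0.008,0,0],[0,0,0],0.0],[[0.004,0,0],[0,0,0],0.0],[[0.002,0,0],[0,0,0],0.0],[[0,0,0],[0,0,0],0.0],[[0,0,0],[0,0,0],0.0],[[0,0,0],[0,0,0],0.0],[[0,0,0],[0,0,0],0.0]]'; 
python3 f.py
python3 -m crank '[[[0.001,0,0],[0,0,0],0.0],[[0.001,0,0],[0,0,0],0.0],[[0.001,0,0],[0,0,0],0.0],[[0.001,0,0],[0,0,0],0.0],[[0.001,0,0],[0,0,0],0.0],[[0,0,0],[0,0,0],0.0],[[0,0,0],[0,0,0],0.0],[[0,0,0],[0,0,0],0.0]]'; 
python3 f.py
```

```text
t: 22.37
ee_pos: [496.8, -102.7, 84.9]
orientation: [0.283, 1.552, -0.283]
ft_force: [-0.4, 1.2, 1.0]
width: 0.7
tool F [-1.03  0.92 -0.82] M [ 0.038 -0.166  0.095]
rad 161.15274644398727 zdir -20.6680824233353 polar -110.23434658114802
t: 23.03
ee_pos: [496.6, -102.7, 79.7]
orientation: [0.283, 1.552, -0.283]
ft_force: [-0.3, -0.3, 0.5]
width: 0.6
tool F [-0.5  -0.35 -0.19] M [ 0.049 -0.069  0.013]
rad 161.21370821625322 zdir -20.670450034084322 polar -110.29180330391866
```

```bash
python3 -m crank '[[[0.001,0,0],[0,0,0],0.0],[[0.001,0,0],[0,0,0],0.0],[[0.001,0,0],[0,0,0],0.0],[[0.001,0,0],[0,0,0],0.0],[[0,0,0],[0,0,0],0.0],[[0,0,0],[0,0,0],0.0],[[0,0,0],[0,0,0],0.0],[[0,0,0],[0,0,0],0.0]]'; 
python3 f.py
```

```text
t: 23.7
ee_pos: [495.4, -102.3, 75.5]
orientation: [0.283, 1.555, -0.283]
ft_force: [-3.4, 1.9, 5.3]
width: 0.6
tool F [-5.25  0.58 -3.85] M [ 0.066  0.659 -0.01 ]
rad 161.29623820331827 zdir -20.67526137975669 polar -110.75048307859514
```

```bash
python3 -m crank '[[[0.001,0,0],[0,0,0],0.0],[[0.001,0,0],[0,0,0],0.0],[[0.001,0,0],[0,0,0],0.0],[[0.001,0,0],[0,0,0],0.0],[[0,0,0],[0,0,0],0.0],[[0,0,0],[0,0,0],0.0],[[0,0,0],[0,0,0],0.0],[[0,0,0],[0,0,0],0.0]]'; 
python3 f.py
python3 - <<'E'
from h import *
S=vision.get_image("scene");D=vision.get_image("side")
a=S["img"][180:320,210:410];cv2.imwrite("pics/s7.png",cv2.resize(a,None,fx=4,fy=4,interpolation=cv2.INTER_CUBIC))
img=D["img"][200:320,220:400];cv2.imwrite("pics/d7.png",cv2.resize(img,None,fx=4,fy=4,interpolation=cv2.INTER_CUBIC))
E
```

```text
t: 24.37
ee_pos: [495.8, -102.4, 72.0]
orientation: [0.283, 1.554, -0.283]
ft_force: [-4.3, 1.5, 9.5]
width: 0.7
tool F [-9.53 -0.08 -4.58] M [-0.004  0.666 -0.011]
rad 161.25876105352108 zdir -20.66749100650741 polar -110.59819003554972
```

View pics/s7.png

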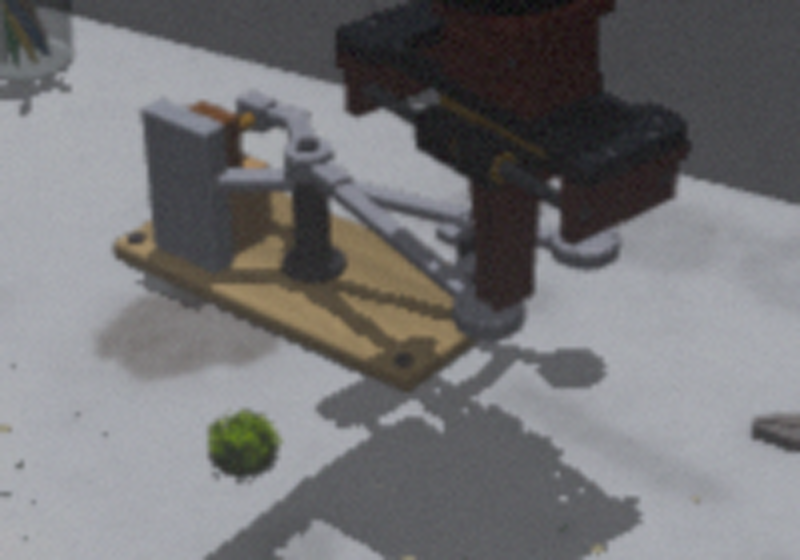

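View pics/d7.png

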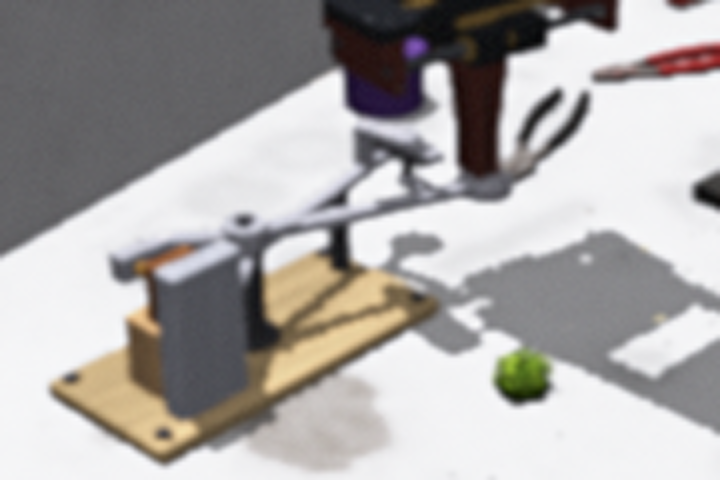

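```bash
python3 -m crank '[[[0,0,-0.003],[0.019,0,0],0.0],[[0,0,-0.004],[0.025,0,0],0.0],[[0,0,-0.004],[0.025,0,0],0.0],[[0,0,-0.004],[0.025,0,0],0.0],[[0,0,-0.004],[0.025,0,0],0.0],[[0,0,-0.004],[0.025,0,0],0.0],[[0,0,-0.003],[0.019,0,0],0.0],[[0,0,0],[0,0,0],0.0]]'; 
python3 f.py
python3 - <<'E'
from h import *
S=vision.get_image("scene");D=vision.get_image("side")
a=S["img"][180:320,210:410];cv2.imwrite("pics/s8.png",cv2.resize(a,None,fx=4,fy=4,interpolation=cv2.INTER_CUBIC))
img=D["img"][200:320,220:400];cv2.imwrite("pics/d8.png",cv2.resize(img,None,fx=4,fy=4,interpolation=cv2.INTER_CUBIC))
E
```

```text
t: 25.13
ee_pos: [472.9, -91.5, 72.2]
orientation: [0.412, 1.531, -0.411]
ft_force: [-1.6, 1.4, 9.7]
width: 0.6
tool F [-9.67  0.41 -2.06] M [-0.032  0.316  0.143]
rad 161.0873486104214 zdir -30.073463531263318 polar -119.61867502420873
```

View pics/s8.png

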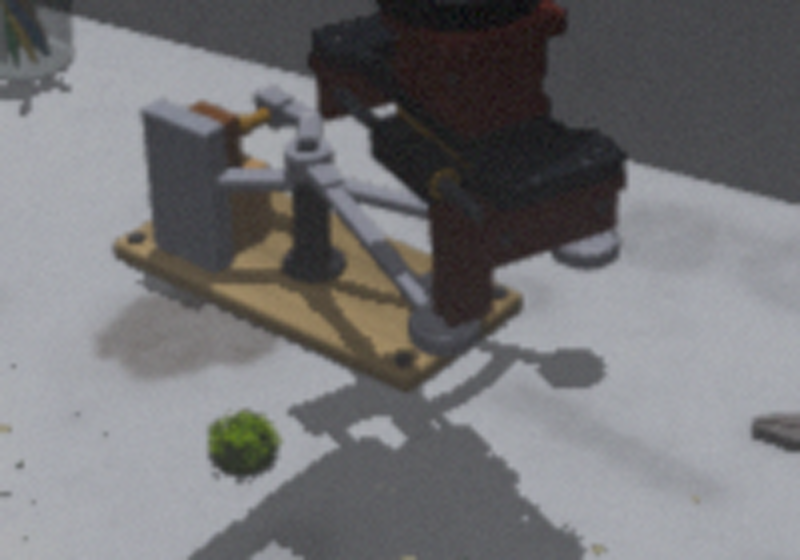

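View pics/d8.png

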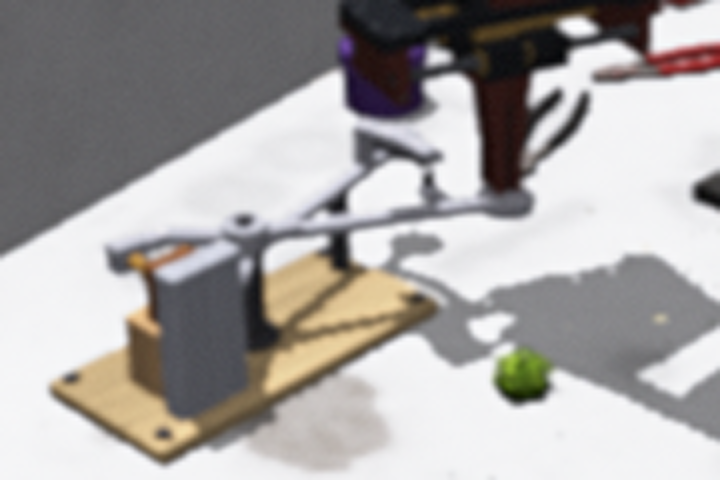

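```bash
python3 -m crank '[[[0,0,-0.003],[0.019,0,0],0.0],[[0,0,-0.004],[0.025,0,0],0.0],[[0,0,-0.004],[0.025,0,0],0.0],[[0,0,-0.004],[0.025,0,0],0.0],[[0,0,-0.004],[0.025,0,0],0.0],[[0,0,-0.003],[0.019,0,0],0.0],[[0,0,-0.003],[0.019,0,0],0.0],[[0,0,0],[0,0,0],0.0]]'; 
python3 f.py
python3 - <<'E'
from h import *
S=vision.get_image("scene");D=vision.get_image("side")
a=S["img"][180:320,210:410];cv2.imwrite("pics/s9.png",cv2.resize(a,None,fx=4,fy=4,interpolation=cv2.INTER_CUBIC))
img=D["img"][200:320,220:400];cv2.imwrite("pics/d9.png",cv2.resize(img,None,fx=4,fy=4,interpolation=cv2.INTER_CUBIC))
E
```

```text
t: 25.9
ee_pos: [455.7, -78.8, 73.1]
orientation: [0.533, 1.496, -0.532]
ft_force: [4.1, -3.6, 8.7]
width: 0.4
tool F [-8.68 -0.18  5.46] M [ 0.057 -0.984  0.096]
rad 159.93102752604577 zdir -39.05141024506405 polar -127.25363955215082
```

View pics/s9.png

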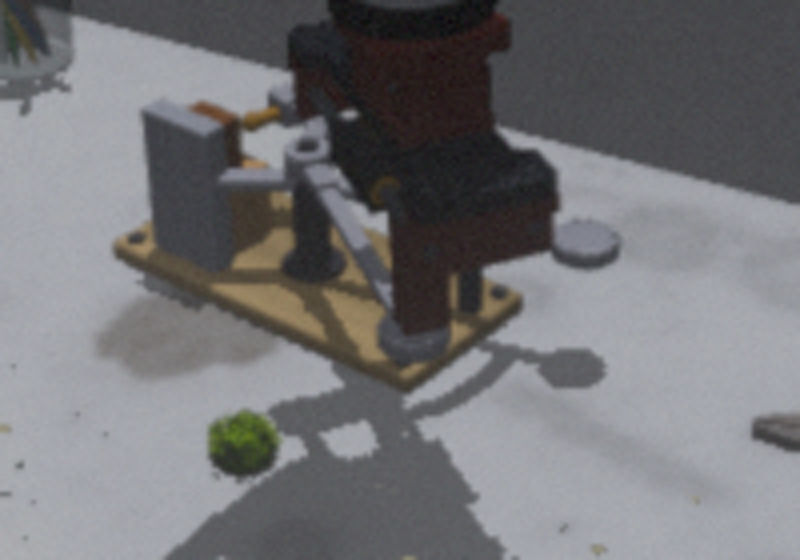

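View pics/d9.png

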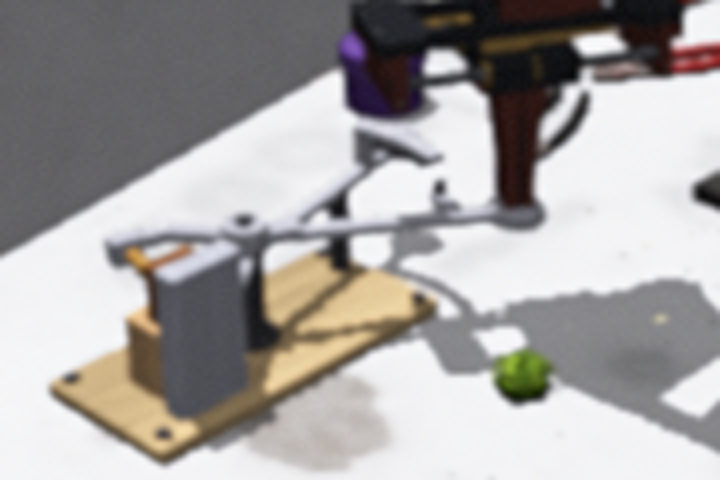

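```bash
python3 -m crank '[[[-0.003,0,0],[0,0,0],0.0],[[-0.003,0,0],[0,0,0],0.0],[[-0.006,0,0],[0,0,0],0.0],[[-0.01,0,0],[0,0,0],0.0],[[-0.03,0,0],[0,0,0],0.0],[[-0.03,0,0],[0,0,0],0.0],[[-0.03,0,0],[0,0,0],0.0],[[-0.02,0,0],[0,0,0],0.0]]'; 
python3 -m crank '[[[0,0,-0.02],[0,0,0],0.0],[[0,0,-0.02],[0,0,0],0.0],[[0,0,-0.02],[0,0,0],0.0],[[0,0,0],[0,0,0],0.0],[[0,0,0],[0,0,0],0.0],[[0,0,0],[0,0,0],0.0],[[0,0,0],[0,0,0],0.0],[[0,0,0],[0,0,0],0.0]]'
python3 f.py
python3 - <<'E'
from h import *
from scipy.optimize import least_squares
S=vision.get_image("scene");D=vision.get_image("side")
a=S["img"][180:320,210:410];cv2.imwrite("pics/s10.png",cv2.resize(a,None,fx=4,fy=4,interpolation=cv2.INTER_CUBIC))
cv2.imwrite("pics/sf.png",S["img"])
img=D["img"][220:320,220:370];cv2.imwrite("pics/d10.png",cv2.resize(img,None,fx=5,fy=5,interpolation=cv2.INTER_CUBIC))
a0=cv2.imread("pics/side0.png");g=cv2.absdiff(a0,D["img"]).max(2)[220:320,220:370];print("side diff",(g>30).sum(),g.max())
b=cv2.absdiff(cv2.imread("pics/scene0.png"),S["img"]).max(2)[215:300,270:340];print("scene diff",(b>30).sum())
E
```

```text
t: 26.67
ee_pos: [452.2, -77.9, 206.4]
orientation: [0.533, 1.503, -0.532]
ft_force: [1.4, -0.7, 0.1]
width: 0.7
t: 27.33
ee_pos: [406.3, -40.6, 203.7]
orientation: [0.533, 1.504, -0.533]
ft_force: [-0.2, 0.6, -0.3]
width: 0.5
tool F [ 0.35  0.32 -0.5 ] M [ 0.041 -0.1    0.067]
rad 171.24029298204064 zdir -39.03632816841997 polar -148.6460213043085
side diff 314 113
scene diff 3
```

View pics/s10.png

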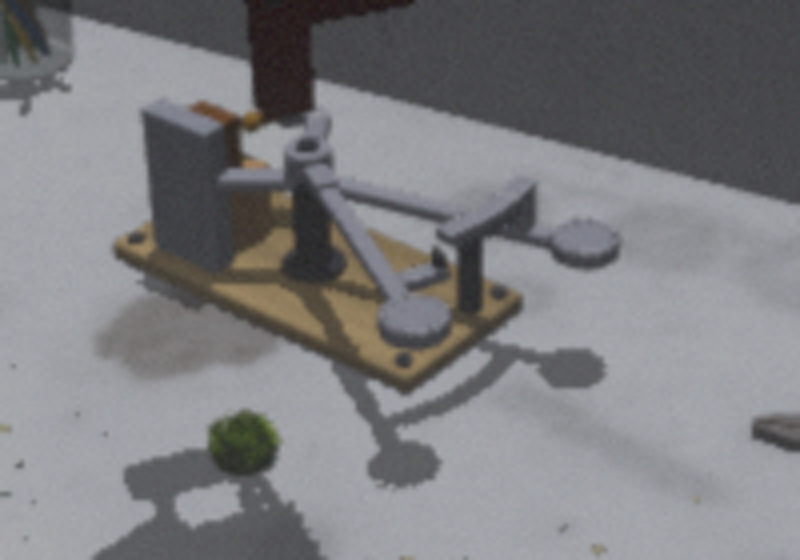

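View pics/d10.png

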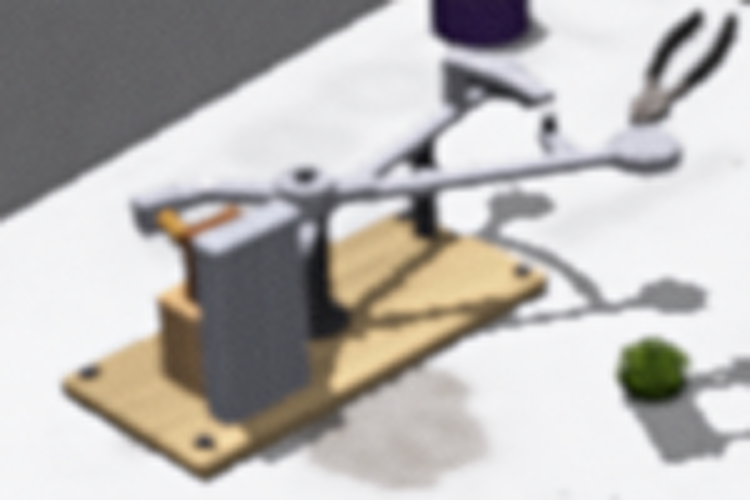

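View pics/sf.png

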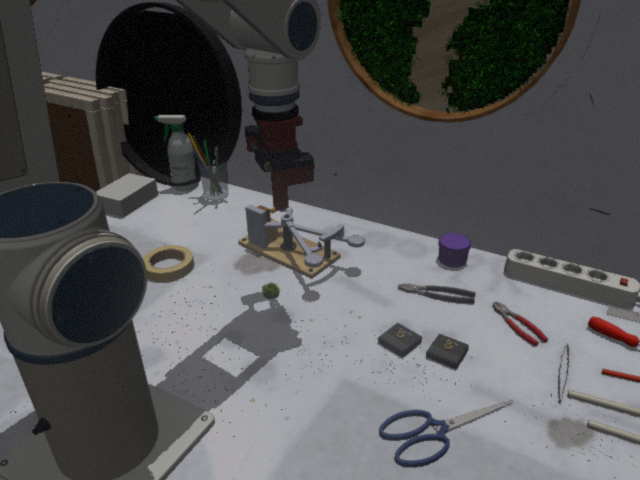

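```bash
python3 - <<'E'
import cv2,numpy as np
from workcell import vision
A=cv2.imread("pics/side0.png")[255:275,240:275];B=vision.get_image("side")["img"][255:275,240:275]
C=cv2.imread("pics/scene0.png")[196:216,250:285]
k=lambda a:cv2.resize(a,None,fx=11,fy=11,interpolation=cv2.INTER_NEAREST)
# s9 scene only as x4 upscaled
D=cv2.resize(cv2.imread("pics/s9.png")[64:144,160:300],(385,220),interpolation=cv2.INTER_NEAREST)
cv2.imwrite("pics/cmp.png",np.vstack([np.hstack([k(A),k(B)]),np.hstack([k(C),D])]))
E
```

```text
(no output)
```

View pics/cmp.png

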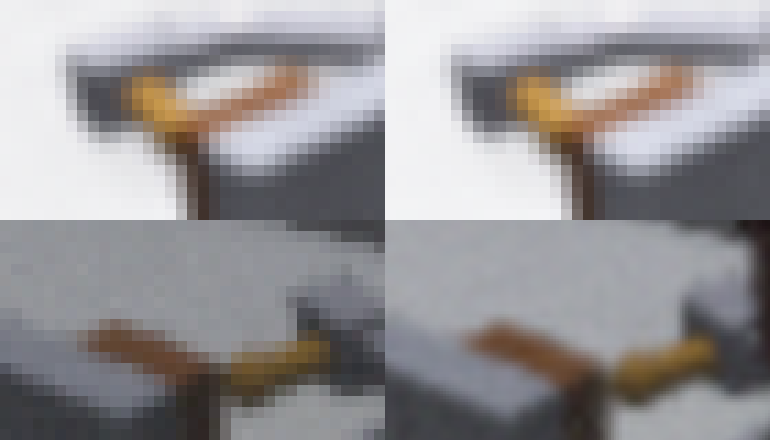

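```bash
python3 -m crank '[[[0,0.035,0],[0,0,0],0.0],[[0,0.035,0],[0,0,0],0.0],[[0,0.035,0],[0,0,0],0.0],[[0,0.035,0],[0,0,0],0.0],[[0,0,0],[0,0,0],0.0],[[0,0,0],[0,0,0],0.0],[[0,0,0],[0,0,0],0.0],[[0,0,0],[0,0,0],0.0]]'
python3 - <<'E'
from h import *
cv2.imwrite("pics/w11.png",vision.get_image("wrist")["img"])
E
```

```text
t: 28.15
ee_pos: [492.7, 67.8, 203.3]
orientation: [0.533, 1.505, -0.534]
ft_force: [0.5, 0.2, 0.2]
width: 0.5
```

View pics/w11.png

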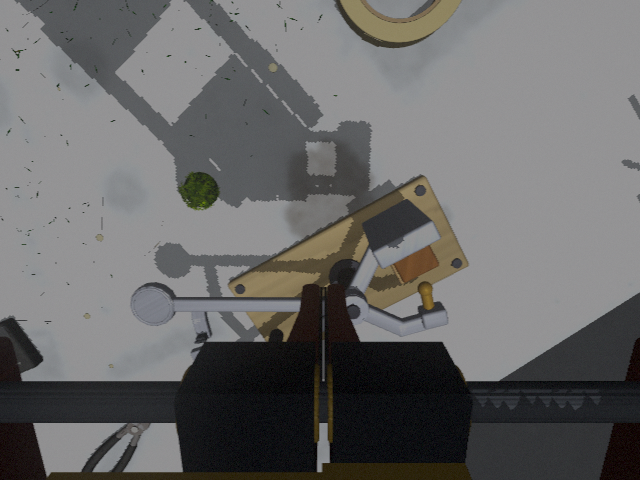

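```bash
python3 - <<'E'
import cv2
a=cv2.imread("pics/w11.png")[190:335,350:480];cv2.imwrite("pics/w11c.png",cv2.resize(a,None,fx=4,fy=4,interpolation=cv2.INTER_CUBIC))
E
```

```text
(no output)
```

View pics/w11c.png

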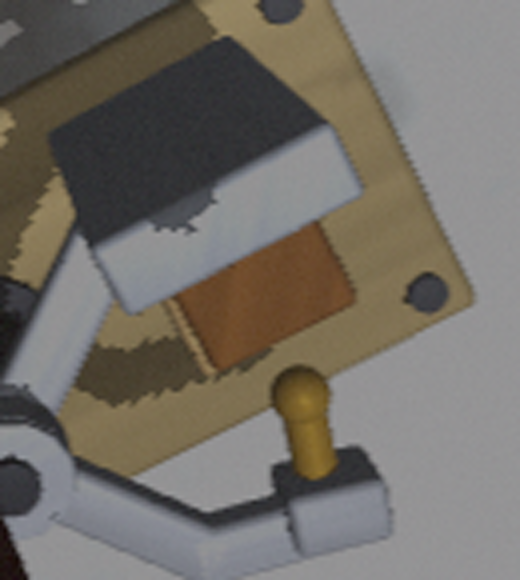

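The batten face is clean in the wrist picture. Nothing stands proud near (290,350) in the crop, so the plug is flush, and the jaw is fully open. Handing in.

```bash
python3 - <<'E'
from workcell import workorder,ctrl
print(ctrl.get_obs()["ft_force"]);print(workorder.close_job())
E
```

```text
[-0.05387903  1.53004874 -0.41601572]
the job is handed in; nothing more can be done
None
```

I closed the forceps, they stayed locked on their own for about 2.7 s, and then I released them to fully open. The job was handed in at about 28 s of the 64 s.

- **Closing:** I pushed the paddle round its arc with the closed fingers, up to about 20 N. The force stayed nearly level while the plug went in, then rose by roughly 1 N per mm.
- **Locked:** After I backed off, the force reading fell to noise and the paddle stayed near (496, -103) mm, about 0.33 rad closed. I had no direct reading of the jaw force. From the force curve I estimate at least about 22 N on the plug, above the 16 N needed.
- **Release:** I pressed the paddle down about 8 mm, followed it back to its open stop, and lifted clear.
- **Last checks:** In the scene view the handle matches the starting picture. The side view differed in 314 pixels there; I put that down to the arm's shadow, because the handle looks unmoved. The wrist picture shows the batten face clean, with the plug flush. The bystanders looked unmoved by eye, but I did not measure them.
- **Doubtful readings:**
  - Early in the push there was a 5 N sideways force, which went away after I shifted the tool 1.5 mm.
  - The locked paddle sat about 7–8 mm behind its furthest pushed position, while one tooth is 6.4 mm. I put the difference down to finger flex and camera error.
  - The last force reading before hand-in was about 1.5 N with the tool in free air, which looks like noise.

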